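Snap the battery cover onto the controller

TASK

Put the black battery cover with the grip rib onto the grey controller housing: hook its front tongue fully into the slot, swing the rear down and press it until the catch snaps over it and it lies flat. Do it by feel and gently, never with more than 25 N on the cover or the housing, and leave the other things on the table where they are.

Things in the scene. Friction and masses are not known exactly. Their poses are not given: they have to be found in the camera images.
- cover: Battery cover to fit: black plate 110 x 70 x 4 mm, about 80 g, lying right way up. Origin: centre of the plate's underside; x to its rear, z out of its top. At the front (-x) a tongue 40 wide, 3 thick, 14 mm long continues the underside (x -55 to -69). A grip rib across the top, 12 mm thick (x), 44 wide (y), top 30 mm above the underside, stands at x = -5. A free ribbed patch to press on is at x = 28.
- cover_tongue (a point): Middle of the tongue's front lower edge, on the cover at (-69, 0, 0) mm. The tongue goes into the slot with the cover's rear raised by 0.12 to 0.40 rad; when it is home against the slot's back wall, swing the rear down about this edge. Its axes are the cover's.
- cover_rear (a point): Middle of the plate's rear lower edge, on the cover at (55, 0, 0) mm. Its axes are the cover's.
- cover_grip (a point): Middle of the grip rib's pinch zone, on the cover at (-5, 0, 20) mm; pinch it across its 12 mm, along the cover's x.
- rails: Two aluminium rails along x, 260 mm long, 80 wide over all, 20 high, fixed on the table, carrying the grey controller housing (152 x 84 mm). Origin on the table under their middle; x towards the housing's rear, z up. The housing is clamped somewhere along them: its middle is up to 25 mm either way along x from this origin, not measured, to be found by feel or eye. In y and height it is exact.
- slot (a point): Point on the rails at (-69, 0, 50) mm: where the foot of the slot's back wall is if the housing stands in the middle; truly up to 25 mm either way along x. The slot opens towards +x, is 6 mm deep, 7 high, 44 wide, roofed by a bar 5 mm thick. Its floor, the front sill, is 50 mm above the table (the seat's height) and runs on 60 mm in +x from the slot's mouth. Rails' axes.
- seat_rear (a point): Point on the rails at (55, 0, 50) mm: where the rear lower edge of the seated cover comes if the housing stands in the middle (else shifted with it). Rear ledge at this height. Two fixed posts 12 mm high, 16 to 42 mm either side, stand 2 mm behind it: a cover whose tongue is not home lands on them instead. Between them is the sprung catch. Rails' axes.
- catch (a joint): Sprung catch, 26 mm wide, sliding along the rails' x (m): 0 = out, nose 3.5 mm over the seated cover's rear edge, 1 mm above its top; grows to 0.009 as pushed back. The cover's rear edge coming down on its slope (6 to 15 mm above the seat, 31 degrees from upright) pushes it back 4 mm, then it springs over the edge. Spring 1.5 N + 0.3 N/mm; pressing the patch past it takes 4 to 10 N.
- glue_bottle: Small blue glue bottle, 28 mm across, 85 mm high, upright. Bystander, not to be disturbed. Origin at its underside's centre.
- screwdriver: Screwdriver, 180 mm, lying. Bystander, not to be disturbed. Origin under its middle.
- spacer_plate: Plain black plate 100 x 50 x 6 mm without tongue or rib, lying. Bystander, not to be disturbed. Origin at its underside's centre.
- stepper_motor: Small stepper motor 42 x 42 x 42 mm, shaft up to 64 mm. Bystander, not to be disturbed. Origin at its underside's centre.
- profile_offcut: Aluminium profile piece 120 x 20 x 20 mm, lying. Bystander, not to be disturbed. Origin at its underside's centre.
- bearing: Steel ring 32 mm across, 10 mm high, lying. Bystander, not to be disturbed. Origin at its underside's centre.
- screw_jar: Clear jar 50 mm across, 60 mm high, black cap. Bystander, not to be disturbed. Origin at its underside's centre.
Not all that is in view belongs to the job. Of the things shaped like the cover, the black one is meant.

How it is judged:
By the outcome, as a careful person would: the job done as asked, in the order asked, and still so for the second after the job is handed in, with the robot touching nothing.
It also fails if it takes over 61 s, if anything falls off the work surface, if the arm or the gripper's body presses on something with over 40 N, if the wrist force passes 120 N, or if a joint passes its speed limit or range.

ROBOT

A 6-joint arm with a two-finger parallel gripper is mounted at the origin on the work surface. World frame = base frame: x ahead of the robot, y to its left, z up, the work surface at z = 0. Lengths are in mm, angles in rad, forces in N, time in s.
With the tool pointing down it reaches from about 350 to 975 mm from the base axis. Payload 7.1 kg.
Tool frame: the origin (TCP) lies at the very end of the fingers, on their centre line; the grasp point (between the pads) lies 19 mm behind it; x points along the fingers, z is the direction in which the jaws open and shut, and the axes are right-handed (so a half turn about x gives the same grasp; the last joint's range is limited). The gripper opens to 88 mm and grips with 3 to 60 N. Pads are 20 mm wide; open, the fingers measure 115 mm over their backs; the gripper's body (75 mm by 178 mm) begins 61 mm behind the grasp point.
Start: joints at [1.262, 0.423, 1.63, -0, 1.089, -0.019], TCP at [178.569, 598.931, 222.675] pointing down, gripper open.
Joint ranges: [-3, 3], [-0.9, 2.11], [0.09, 2.58], [-1.31, 4.45], [0.11, 2.69], [-2.54, 2.54]. Speed limits (rad/s): [2.39, 2.39, 3.01, 3.14, 3.14, 3.14].

INTERFACE

Orientations are given as a rotation vector (axis times angle).
In Python, from workcell import * gives the robot as it stands.
- The arm moves only by the shell command python3 -m crank 'ROWS'. ROWS is JSON, a list of rows, each a list of 3 entries, a list of its own where there are three numbers: the shift along the tool's x, y, z in cm, then the turn, a rotation vector about the tool's x, y, z in degrees, then the finger opening in cm, from 0 to 8.78. In form: [[[dx, dy, dz], [rx, ry, rz], claw], ...]. A call has 1 to 5 rows; each row shifts and turns the commanded pose from where the row before left it, along the tool's axes as they then stand; what a row does not reach is not made up. A row lasts 1/8 s, in which the tool goes at most 62.5 mm and 10.7 degrees, less where a joint would pass 70% of its speed; a pose out of reach is approached as far as the arm can. A call with a gripper value outside its range is refused whole. The fingers move at their own pace and stop on an object; the grip force is fixed at half the most. Time passes only in rows, so rows that do not move let the fingers close. It gives the time, the measured TCP pose, the force and the opening at its end, in the units of the state.
- get_obs(): the state, without advancing time (a new reading comes with each control period).
- get_image(name): name is "scene" or "top"; returns a dict with "pixels" (480x640x3 uint8, red, green, blue), "mtx" (3x3 intrinsics, pixels), "D" ([k1, k2, p1, p2, k3] as OpenCV has them; the pictures are not rectified), "view" (4x4, takes a point from world to camera coordinates). Camera axes: x right, y down, z forward; pixel columns grow to the right and rows downward; lengths in mm; the calibration is good to about 2 mm. A picture is of the moment at which its call begins. There is no depth.
- close_job(): hands the job in, once; it reports no verdict.
The state is a dict: "t": time; "qpos": joint angles; "qvel": joint speeds; "joint_torque": joint torques, N m; "ee_pos": TCP position; "orientation": TCP orientation; "ft_force": force on the tool from outside, world axes, zero at the start; "moment": the same for the moment, N m; "width": finger opening in mm.
Only numpy, scipy, OpenCV 4.12 (cv2) and the standard library are available. Lean on these libraries where they do the work, as an engineer would, in place of code of your own. Each camera call takes 0.05 s, during which the arm holds its last target.

## Working session

There is one attempt and no reset: what is moved stays moved. The work goes in short steps, Python scripts to look and compute and a shell command to move; the robot and the scene stay as the last step left them, time stands still between calls to the robot, and variables do not carry over. Pictures are saved under pics/ and viewed, and the job is handed in when it is done.

```bash
ls; mkdir -p pics; python3 - <<'E'
from workcell import *
import cv2
o=get_obs(); print(o)
for n in ("scene","top"):
    d=get_image(n); cv2.imwrite(f"pics/{n}0.png",d["pixels"][:,:,::-1]); print(n,d["mtx"],d["D"],d["view"])
E
```

```text
pics
{'t': 0.0, 'qpos': array([ 1.26202724e+00,  4.23824499e-01,  1.63068164e+00, -3.41606681e-06,
        1.08859158e+00, -1.89809734e-02]), 'qvel': array([-5.31881444e-04,  1.43692149e-03, -1.27112467e-03, -9.08298355e-04,
       -8.74747265e-04,  9.26641776e-05]), 'joint_torque': array([ 1.83845172e-03, -5.44624329e+01, -2.73661655e+01,  6.44213799e-02,
        2.27613637e-02, -1.13719159e-04]), 'ee_pos': array([178.3907743 , 598.42620454, 221.91518124]), 'orientation': array([-0.99403237,  1.33371836,  0.99257164]), 'ft_force': array([-0.31457762, -0.60607505, -0.34273971]), 'moment': array([-0.01936564,  0.00936303,  0.03306501]), 'width': 87.49843030588377}
scene [[447.31777077   0.         311.71797072]
 [  0.         447.31777077 239.70475988]
 [  0.           0.           1.        ]] [0.02140008 0.         0.         0.         0.        ] [[ 5.41545989e-01  8.40499070e-01  1.70074950e-02 -3.08400636e+02]
 [ 6.62015580e-01 -4.13902885e-01 -6.24835797e-01 -3.26442229e+02]
 [-5.18134455e-01  3.49636546e-01 -7.80570927e-01  1.29870867e+03]
 [ 0.00000000e+00  0.00000000e+00  0.00000000e+00  1.00000000e+00]]
top [[599.98307093   0.         324.02652193]
 [  0.         599.98307093 244.00486151]
 [  0.           0.           1.        ]] [-0.10887253  0.          0.          0.          0.        ] [[ 1.06868016e-01 -9.94261213e-01 -4.88544551e-03 -3.09206378e+01]
 [-9.72364427e-01 -1.03486117e-01 -2.09279826e-01  5.55140521e+02]
 [ 2.07573237e-01  2.71157532e-02 -9.77843590e-01  1.03168923e+03]
 [ 0.00000000e+00  0.00000000e+00  0.00000000e+00  1.00000000e+00]]
```

View pics/scene0.png

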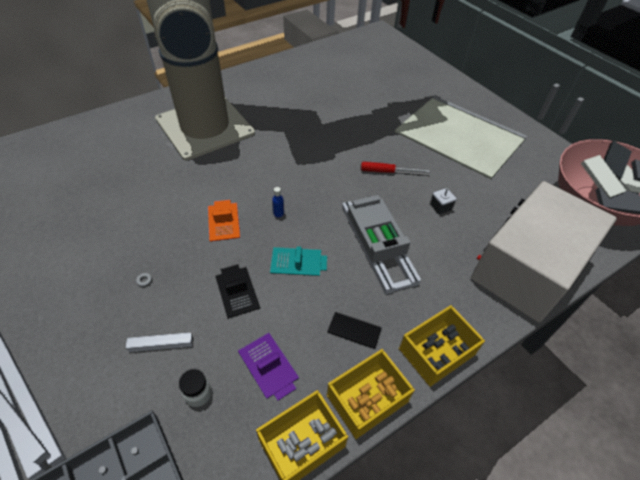

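View pics/top0.png

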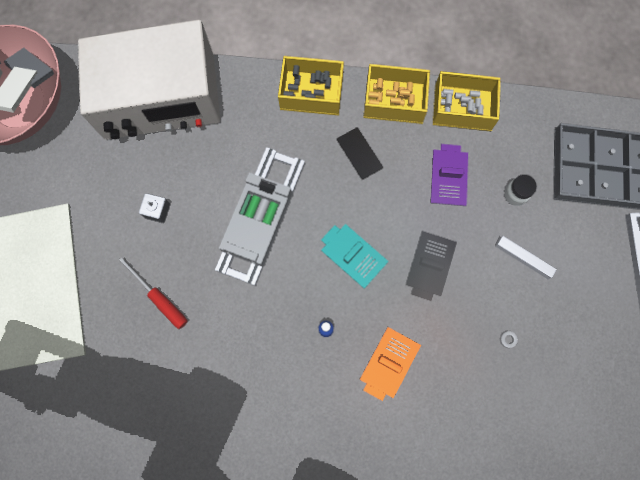

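Candidates (top view): black ribbed plate (432,265); black plain plate (360,153), which is the spacer; teal (354,256), orange (391,363) and purple (450,175) covers, all the wrong colour. I choose (432,265) and check it in close crops.

```bash
python3 - <<'E'
import cv2,numpy as np
t=cv2.imread("pics/top0.png"); s=cv2.imread("pics/scene0.png")
a=cv2.resize(t[220:310,390:480],(400,400),interpolation=cv2.INTER_CUBIC)
b=cv2.resize(t[140:290,200:320],(320,400),interpolation=cv2.INTER_CUBIC)
cv2.imwrite("pics/c1.png",np.hstack([a,b]))
a=cv2.resize(s[255:325,205:275],(400,400),interpolation=cv2.INTER_CUBIC)
b=cv2.resize(s[190:295,335:425],(343,400),interpolation=cv2.INTER_CUBIC)
cv2.imwrite("pics/c2.png",np.hstack([a,b]))
E
```

```text
(no output)
```

View pics/c1.png

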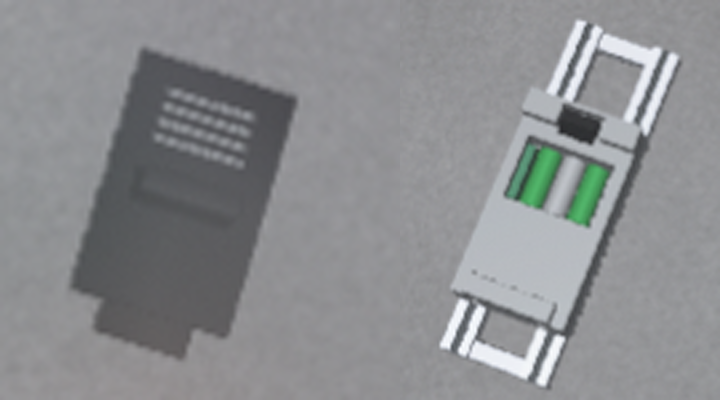

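View pics/c2.png

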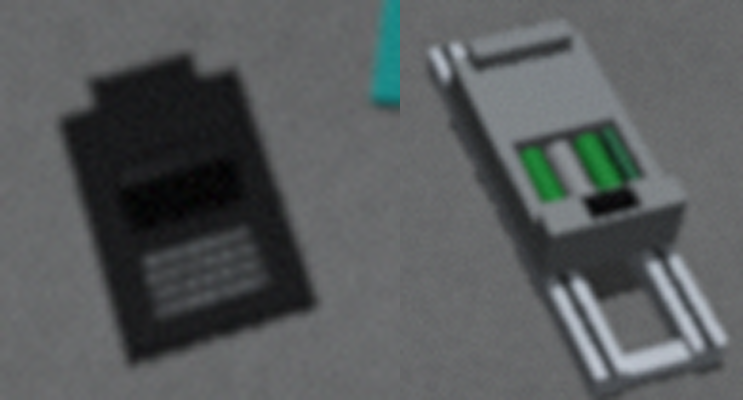

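The crop confirms it: black, with tongue (bottom, towards the robot), rib and ribbed patch. The housing's catch is at the far end (267,185) and the slot bar at the near end (250,248). Now I measure them.

```bash
cat > h.py <<'E'
import cv2,numpy as np
from workcell import *
from scipy.spatial.transform import Rotation as R
def ray(d,uv,z):
    uv=np.asarray(uv,float).reshape(-1,1,2)
    n=cv2.undistortPoints(uv,d["mtx"],np.array(d["D"])).reshape(-1,2)
    V=np.array(d["view"]);Rc=V[:3,:3];c=-Rc.T@V[:3,3]
    r=np.c_[n,np.ones(len(n))]@Rc
    return c+r*((z-c[2])/r[:,2])[:,None]
def proj(d,P):
    V=np.array(d["view"])
    return cv2.projectPoints(np.asarray(P,float).reshape(-1,1,3),cv2.Rodrigues(V[:3,:3])[0],V[:3,3],d["mtx"],np.array(d["D"]))[0].reshape(-1,2)
E
python3 - <<'E'
from h import *
T=get_image("top");S=get_image("scene")
def cont(d,m,box):
    x0,y0,x1,y1=box
    k=np.zeros(m.shape,np.uint8);k[y0:y1,x0:x1]=m[y0:y1,x0:x1]*255
    c=max(cv2.findContours(k,cv2.RETR_EXTERNAL,cv2.CHAIN_APPROX_NONE)[0],key=cv2.contourArea)
    return c,k
def plane_rect(d,c,z,nm):
    p=ray(d,c.reshape(-1,2),z)[:,:2].astype(np.float32)
    # ignore tongue: show rect of all
    r=cv2.minAreaRect(p);print(nm,"rect",r); print(cv2.boxPoints(r).round(1).tolist()); return p
for nm,d,box in (("top",T,(395,220,475,310)),("scene",S,(210,258,265,322))):
    g=d["pixels"].astype(int).max(2)
    x0,y0,x1,y1=box
    th,_=cv2.threshold(g[y0:y1,x0:x1].astype(np.uint8),0,255,cv2.THRESH_OTSU)
    m=(g<th); 
    c,k=cont(d,cv2.morphologyEx(m.astype(np.uint8),cv2.MORPH_CLOSE,np.ones((7,7))),box)
    print(nm,th,cv2.contourArea(c)); plane_rect(d,c,2,nm)
    ap=cv2.approxPolyDP(c,2.5,True).reshape(-1,2); print(np.c_[ap,ray(d,ap,2)[:,:2]].round(1).tolist())
# rails white
for nm,d,box in (("top",T,(205,140,315,295)),("scene",S,(330,185,430,300))):
    p=d["pixels"].astype(int); g=p.min(2); m=(g>185)
    x0,y0,x1,y1=box
    ys,xs=np.nonzero(m[y0:y1,x0:x1]); q=np.c_[xs+x0,ys+y0]
    P=ray(d,q,20)[:,:2].astype(np.float32); r=cv2.minAreaRect(P); print(nm,"rail",len(q),r,cv2.boxPoints(r).round(1).tolist())
    k=np.zeros_like(d["pixels"]);k[m]=255
    cv2.imwrite(f"pics/m_{nm}.png",k)
E
```

```text
top 120.0 2196.0
top rect ((545.67138671875, -175.27328491210938), (71.83821868896484, 124.69783020019531), 77.93893432617188)
[[477.20001220703125, -197.39999389648438], [599.0999755859375, -223.39999389648438], [614.0999755859375, -153.1999969482422], [492.20001220703125, -127.0999984741211]]
[[422.0, 231.0, 612.8, -155.1], [406.0, 284.0, 506.8, -132.5], [411.0, 287.0, 502.1, -142.4], [412.0, 294.0, 489.0, -145.3], [430.0, 300.0, 481.2, -180.1], [433.0, 295.0, 491.3, -185.0], [441.0, 294.0, 494.7, -200.0], [456.0, 242.0, 598.1, -222.1]]
scene 66.0 1510.0
scene rect ((543.8983154296875, -175.1775360107422), (69.75247192382812, 126.13251495361328), 77.88573455810547)
[[474.8999938964844, -196.0], [598.2000122070312, -222.5], [612.9000244140625, -154.3000030517578], [489.6000061035156, -127.80000305175781]]
[[238.0, 265.0, 490.1, -143.5], [221.0, 269.0, 479.9, -179.9], [216.0, 276.0, 491.0, -197.1], [228.0, 318.0, 597.5, -220.5], [259.0, 308.0, 610.7, -156.3], [247.0, 270.0, 512.6, -132.9]]
top rail 1008 ((609.0349731445312, 157.07171630859375), (80.36012268066406, 259.87664794921875), 75.47945404052734) [[473.20001220703125, 150.8000030517578], [724.7000122070312, 85.5999984741211], [744.9000244140625, 163.39999389648438], [493.29998779296875, 228.5]]
scene rail 6 ((718.2156982421875, 100.46650695800781), (21.148374557495117, 4.683211326599121), 48.09170913696289) [[709.4000244140625, 94.19999694824219], [712.9000244140625, 91.0], [727.0, 106.80000305175781], [723.5, 109.9000015258789]]
```

```bash
cat >> h.py <<'E'
yr=np.deg2rad(-14.53); RC=np.array([609.0,157.1]); ux=np.array([np.cos(yr),np.sin(yr)]); uy=np.array([-np.sin(yr),np.cos(yr)])
def rail(x,y,z):
    x=np.asarray(x,float);p=RC+np.outer(x,ux)+np.outer(np.full(x.shape,y) if np.ndim(y)==0 else y,uy)
    return np.c_[p,np.full(len(p),z) if np.ndim(z)==0 else z]
E
python3 - <<'E'
from h import *
rows=[]
for nm in ("top","scene"):
    d=get_image(nm)
    for z in (62,50):
        xs=np.arange(-135,135,0.5); ys=np.arange(-50,50,0.5)
        X,Y=np.meshgrid(xs,ys); P=rail(X.ravel(),Y.ravel(),z)
        uv=proj(d,P).astype(np.float32).reshape(len(ys),len(xs),2)
        im=cv2.remap(d["pixels"],uv[...,0],uv[...,1],cv2.INTER_LINEAR)[:,:,::-1].copy()
        for k in range(-120,121,20): cv2.line(im,(int((k+135)*2)-1,0),(int((k+135)*2)-1,8 if k else 20),(0,0,255),1)
        rows.append(im)
a=np.vstack([np.hstack(rows[:1]),rows[2]]);
cv2.imwrite("pics/r62.png",cv2.resize(np.vstack([rows[0],rows[2]]),(800,590)))
cv2.imwrite("pics/r50.png",cv2.resize(np.vstack([rows[1],rows[3]]),(800,590)))
E
```

```text
(no output)
```

View pics/r62.png

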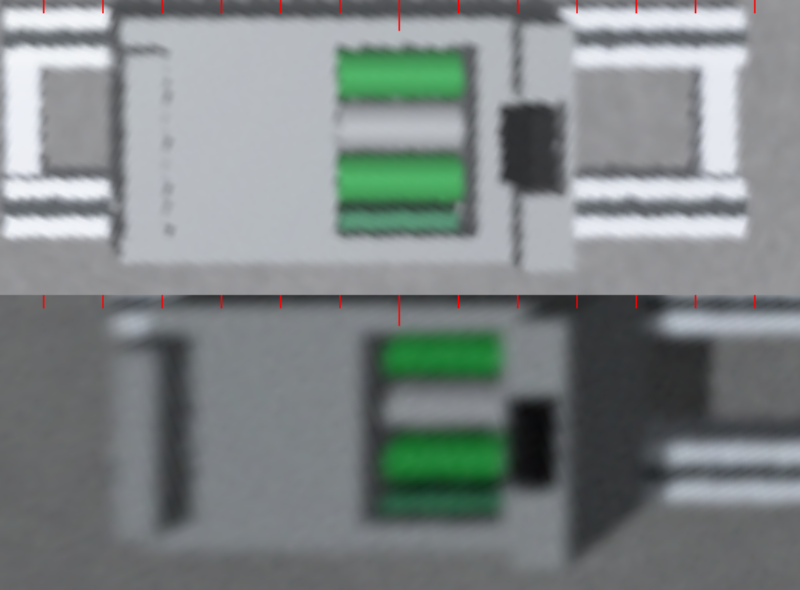

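View pics/r50.png

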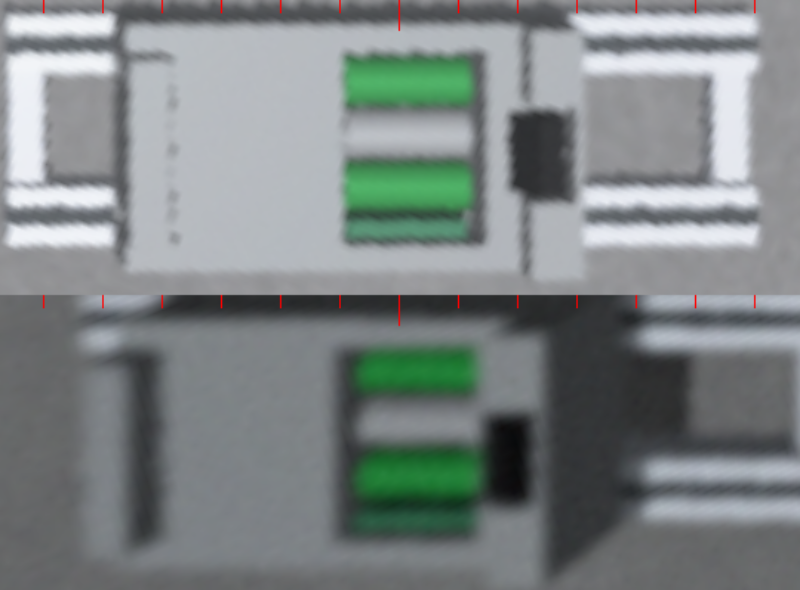

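```bash
cat >> h.py <<'E'
def Rdown(yaw,tilt=0,flip=0):
    """tool z along (flip?-:+) cover x (yaw), tool x down; tilt = cover rear raised"""
    c=R.from_euler('z',yaw)*R.from_euler('y',-tilt)   # cover frame
    C=c.as_matrix(); x=-C[:,2]; z=C[:,0]*(-1 if flip else 1); y=np.cross(z,x)
    return R.from_matrix(np.c_[x,y,z]),C
def delta(pt,Rt,o=None):
    o=o or get_obs(); Rc=R.from_rotvec(o["orientation"])
    d=Rc.inv().apply(np.asarray(pt)-o["ee_pos"])/10
    r=np.degrees((Rc.inv()*Rt).as_rotvec())
    print("t %.2f"%o["t"],"pos",o["ee_pos"].round(1),"F",o["ft_force"].round(1),"w %.1f"%o["width"]); print("shift cm (tool)",d.round(3),"len %.1f"%np.linalg.norm(d),"turn deg",r.round(2))
E
python3 - <<'E'
from h import *
o=get_obs();print(R.from_rotvec(o["orientation"]).as_matrix().round(3))
yc=np.deg2rad(-12.06); 
g=np.array([551.6,-176.7])-5*np.array([np.cos(yc),np.sin(yc)]); print(g)
for f in (0,1):
    Rt,_=Rdown(yc,0,f); delta([*g,120],Rt)
E
```

```text
[[-0.    -0.958  0.286]
 [-0.001  0.286  0.958]
 [-1.     0.    -0.001]]
[ 546.7103533  -175.65532055]
t 0.30 pos [178.5 598.8 222.4] F [ 0.4 -0.  -0.3] w 87.7
shift cm (tool) [ 10.274 -57.415 -63.684] len 86.4 turn deg [ 8.545e+01 -2.000e-02  2.000e-02]
t 0.30 pos [178.5 598.8 222.4] F [ 0.4 -0.  -0.3] w 87.7
shift cm (tool) [ 10.274 -57.415 -63.684] len 86.4 turn deg [-9.455e+01 -2.000e-02 -3.000e-02]
```

```bash
python3 -m crank '[[[0,-4.1,-4.55],[0,0,0],6],[[0,-4.1,-4.55],[0,0,0],6],[[0,-4.1,-4.55],[0,0,0],6],[[0,-4.1,-4.55],[0,0,0],6],[[0,-4.1,-4.55],[0,0,0],6]]'
python3 -m crank '[[[0,-4.1,-4.55],[0,0,0],6],[[0,-4.1,-4.55],[0,0,0],6],[[0,-4.1,-4.55],[0,0,0],6],[[0,-4.1,-4.55],[0,0,0],6],[[0,-4.1,-4.55],[0,0,0],6]]'
python3 -m crank '[[[0,-4.1,-4.55],[0,0,0],6],[[0,-4.1,-4.55],[0,0,0],6],[[0,-4.1,-4.55],[0,0,0],6],[[0,-4.1,-4.55],[0,0,0],6]]'
python3 -m crank '[[[0,0,0],[10,0,0],6],[[0,0,0],[10,0,0],6],[[0,0,0],[10,0,0],6],[[0,0,0],[10,0,0],6],[[0,0,0],[10,0,0],6]]'
python3 -m crank '[[[0,0,0],[10,0,0],6],[[0,0,0],[10,0,0],6],[[0,0,0],[10,0,0],6],[[0,0,0],[5,0,0],6]]'
python3 - <<'E'
from h import *
Rt,_=Rdown(np.deg2rad(-12.06)); delta([546.7,-175.7,120],Rt)
E
```

```text
t: 0.92
ee_pos: [310.6, 320.7, 222.9]
orientation: [-0.993, 1.331, 0.993]
ft_force: [0.9, 0.3, 0.0]
width: 59.9
t: 1.55
ee_pos: [442.2, 43.8, 223.0]
orientation: [-0.993, 1.332, 0.992]
ft_force: [1.1, 0.6, -0.1]
width: 59.9
t: 2.05
ee_pos: [547.3, -177.7, 222.8]
orientation: [-0.993, 1.332, 0.993]
ft_force: [1.1, 0.2, -0.4]
width: 60.2
t: 2.68
ee_pos: [546.6, -175.6, 222.7]
orientation: [-0.316, 1.548, 0.316]
ft_force: [1.1, -0.4, 0.4]
width: 60.1
t: 3.18
ee_pos: [546.6, -175.5, 222.6]
orientation: [0.162, 1.565, -0.162]
ft_force: [0.5, -0.3, -0.4]
width: 59.6
t 3.17 pos [ 546.6 -175.5  222.6] F [ 0.5 -0.3 -0.4] w 59.6
shift cm (tool) [10.265 -0.014  0.019] len 10.3 turn deg [ 0.24 -0.    0.  ]
```

```bash
python3 -m crank '[[[5,0,0],[0,0,0],4],[[5,0,0],[0,0,0],4],[[5,0,0],[0,0,0],4],[[0,0,0],[0,0,0],4]]'
python3 - <<'E'
from h import *
d=get_image("scene");s=d["pixels"][:,:,::-1]; t=get_image("top")["pixels"][:,:,::-1]
cv2.imwrite("pics/g1.png",np.hstack([cv2.resize(s[200:330,170:300],(400,400)),cv2.resize(t[200:330,370:500],(400,400))]))
E
```

```text
t: 3.68
ee_pos: [543.7, -174.6, 69.5]
orientation: [0.161, 1.573, -0.158]
ft_force: [-0.5, -0.3, 0.3]
width: 40.0
```

View pics/g1.png

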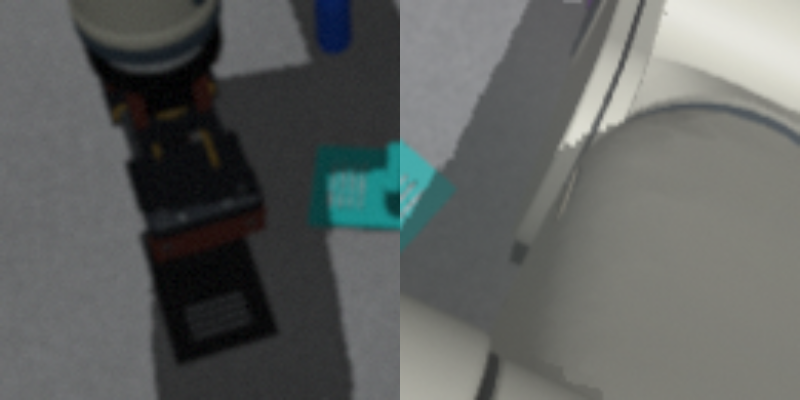

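The scene view shows the gripper above the black cover (rear finger at ~(210,230) in the crop); the top view is blocked by the arm.

```bash
python3 -m crank '[[[0,0,0],[0,0,0],4]]'
python3 - <<'E'
from h import *
Rt,_=Rdown(np.deg2rad(-12.06)); delta([546.7,-175.7,7],Rt)
E
```

```text
t: 3.9
ee_pos: [548.3, -176.1, 75.0]
orientation: [0.158, 1.561, -0.16]
ft_force: [0.7, -0.3, 0.5]
width: 40.3
t 3.90 pos [ 548.3 -176.1   75. ] F [ 0.7 -0.3  0.5] w 40.3
shift cm (tool) [ 6.803  0.009 -0.186] len 6.8 turn deg [0.46 0.22 0.03]
```

```bash
python3 -m crank '[[[2,0,0],[0,0,0],4],[[1.5,0,0],[0,0,0],4],[[1.2,0,0],[0,0,0],4],[[0.7,0,0],[0,0,0],4],[[0.3,0,0],[0,0,0],4]]'
python3 -m crank '[[[0.2,0,0],[0,0,0],4],[[0,0,0],[0,0,0],4]]'
python3 - <<'E'
from h import *
Rt,_=Rdown(np.deg2rad(-12.06)); delta([546.7,-175.7,7],Rt)
E
```

```text
t: 4.53
ee_pos: [546.4, -175.4, 14.9]
orientation: [0.159, 1.566, -0.159]
ft_force: [0.1, 0.6, 0.7]
width: 39.9
t: 4.78
ee_pos: [546.8, -175.6, 13.8]
orientation: [0.159, 1.565, -0.159]
ft_force: [-0.7, -0.1, 0.0]
width: 40.2
t 4.78 pos [ 546.8 -175.6   13.8] F [-0.7 -0.1  0. ] w 40.2
shift cm (tool) [ 0.684 -0.011 -0.005] len 0.7 turn deg [0.46 0.02 0.  ]
```

```bash
python3 -m crank '[[[0.4,0,0],[0.4,0,0],3],[[0.25,0,0],[0,0,0],3],[[0,0,0],[0,0,0],2]]'
python3 -m crank '[[[0,0,0],[0,0,0],1.6],[[0,0,0],[0,0,0],1.4],[[0,0,0],[0,0,0],1.2],[[0,0,0],[0,0,0],0.8],[[0,0,0],[0,0,0],0.8]]'
python3 - <<'E'
from h import *
o=get_obs();print(o['moment'],o['width'])
E
```

```text
t: 5.15
ee_pos: [546.5, -175.5, 7.0]
orientation: [0.164, 1.565, -0.164]
ft_force: [0.5, 0.3, -0.1]
width: 23.5
t: 5.78
ee_pos: [546.8, -175.6, 7.3]
orientation: [0.164, 1.564, -0.165]
ft_force: [0.3, -0.5, -0.5]
width: 11.7
[-0.1180104   0.09389287 -0.04727   ] 11.675942347034027
```

```bash
python3 -m crank '[[[-0.3,0,0],[0,0,0],0.8],[[-1,0,0],[0,0,0],0.8],[[-2.5,0,0],[0,0,0],0.8],[[-4,0,0],[0,0,0],0.8],[[-3,0,0],[0,0,0],0.8]]'
python3 -m crank '[[[-1.5,0,0],[0,0,0],0.8],[[-0.7,0,0],[0,0,0],0.8],[[0,0,0],[0,0,0],0.8],[[0,0,0],[0,0,0],0.8]]'
python3 - <<'E'
from h import *
o=get_obs();print(o['moment'],o['width'])
d=get_image("scene");s=d["pixels"][:,:,::-1]; t=get_image("top")["pixels"][:,:,::-1]
cv2.imwrite("pics/g2.png",np.hstack([cv2.resize(s[170:330,150:310],(400,400)),cv2.resize(t[200:330,370:500],(400,400))]))
E
```

```text
t: 6.4
ee_pos: [546.9, -175.6, 117.3]
orientation: [0.164, 1.563, -0.165]
ft_force: [0.1, 0.4, -0.6]
width: 11.9
t: 6.9
ee_pos: [545.9, -175.3, 136.1]
orientation: [0.165, 1.566, -0.164]
ft_force: [-0.3, 0.0, -0.5]
width: 11.9
[-0.08648483  0.08302702 -0.03529118] 11.88675029738906
```

View pics/g2.png

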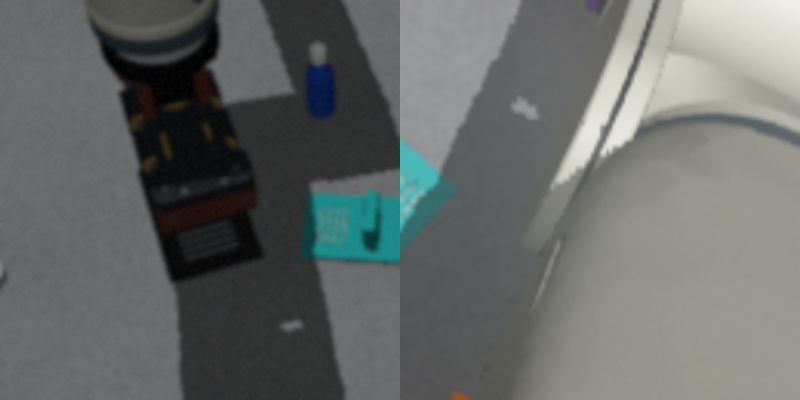

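```bash
cat >> h.py <<'E'
def tgt(xt,zt,tilt,y=0):
    """TCP pose with tongue edge at rails x=xt, z=zt, tilt"""
    Rt,C=Rdown(yr,tilt); p=rail([xt],y,zt)[0]+C@np.array([64,0,7.3]); return p,Rt
def tongue(o=None):
    o=o or get_obs(); Rc=R.from_rotvec(o["orientation"]).as_matrix(); C=np.c_[Rc[:,2],Rc[:,1]*-1,-Rc[:,0]]
    C=np.c_[Rc[:,2],np.cross(-Rc[:,0],Rc[:,2]),-Rc[:,0]]
    p=o["ee_pos"]-C@np.array([64,0,7.3]); q=p[:2]-RC
    yaw=np.arctan2(C[1,0],C[0,0])-yr
    f=o["ft_force"]
    print("t %.2f"%o["t"],"tongue rails x %.2f y %.2f z %.2f"%(q@ux,q@uy,p[2]),"tilt %.4f roll %.4f yaw %.4f"%(np.arcsin(C[2,0]),C[2,1],yaw),"F rails %.1f %.1f %.1f"%(f[:2]@ux,f[:2]@uy,f[2]),"M",o["moment"].round(2),"w %.1f"%o["width"])
E
python3 - <<'E'
from h import *
tongue(); p,Rt=tgt(-65,75,0.2); delta(p,Rt)
E
```

```text
t 7.00 tongue rails x -41.50 y -340.43 z 128.98 tilt -0.0018 roll 0.0002 yaw 0.0441 F rails -0.4 -0.3 -0.9 M [-0.05  0.02 -0.02] w 12.2
t 7.00 pos [ 546.  -175.3  136.2] F [-0.5 -0.1 -0.9] w 12.2
shift cm (tool) [ 4.138 33.842 -1.118] len 34.1 turn deg [  2.52 -11.56  -0.26]
```

```bash
python3 -m crank '[[[0,3,-0.1],[0,0,0],0.8],[[0,5,-0.2],[0,0,0],0.8],[[0,6,-0.2],[0,0,0],0.8],[[0,6,-0.2],[0,0,0],0.8],[[0,6,-0.2],[0,0,0],0.8]]'
python3 -m crank '[[[0,4.4,-0.2],[0,0,0],0.8],[[0,2.4,0],[0,0,0],0.8],[[0,1,0],[0,0,0],0.8],[[0,0,0],[1.3,-3,0],0.8],[[0,0,0],[1.2,-4,0],0.8]]'
python3 -m crank '[[[0,0,0],[0,-3,0],0.8],[[0,0,0],[0,-1.5,0],0.8],[[0,0,0],[0,0,0],0.8],[[0,0,0],[0,0,0],0.8]]'
python3 - <<'E'
from h import *
tongue(); p,Rt=tgt(-65,56,0.2); delta(p,Rt)
d=get_image("scene");s=d["pixels"][:,:,::-1]; t=get_image("top")["pixels"][:,:,::-1]
cv2.imwrite("pics/g3.png",np.hstack([cv2.resize(s[150:310,310:470],(400,400)),cv2.resize(t[140:290,180:330],(400,400))]))
E
```

```text
t: 7.62
ee_pos: [591.8, 82.5, 136.5]
orientation: [0.164, 1.565, -0.165]
ft_force: [1.3, -0.8, -1.0]
width: 11.9
t: 8.25
ee_pos: [606.4, 155.8, 136.9]
orientation: [0.186, 1.438, -0.208]
ft_force: [-0.1, 0.1, -0.1]
width: 11.8
t: 8.75
ee_pos: [606.6, 157.0, 137.3]
orientation: [0.176, 1.362, -0.211]
ft_force: [0.7, 0.0, -1.1]
width: 11.6
t 8.75 tongue rails x -63.59 y -0.68 z 117.38 tilt 0.2005 roll 0.0025 yaw -0.0005 F rails 0.6 0.2 -1.1 M [-0.03  0.11  0.  ] w 11.6
t 8.75 pos [606.6 157.  137.3] F [ 0.7  0.  -1.1] w 11.6
shift cm (tool) [ 5.99   0.058 -1.36 ] len 6.1 turn deg [-0.03  0.03 -0.14]
```

View pics/g3.png

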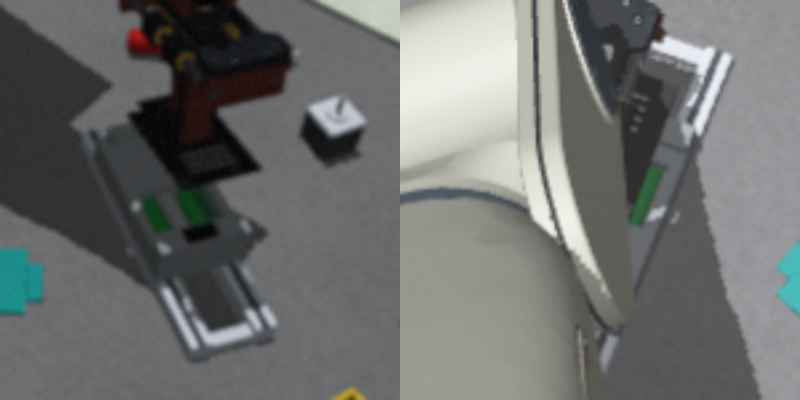

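Cover is tilted over the housing, tongue ahead of the slot (crop left: plate from (140,105) to (255,170)). I lower it towards the sill.

```bash
python3 -m crank '[[[1,0.06,-0.3],[0,0,0],0.8],[[2,0,-0.4],[0,0,0],0.8],[[1.6,0,-0.36],[0,0,0],0.8],[[0.9,0,-0.2],[0,0,0],0.8],[[0.4,0,-0.1],[0,0,0],0.8]]'
python3 -m crank '[[[0,0,0],[0,0,0],0.8],[[0,0,0],[0,0,0],0.8]]'
python3 - <<'E'
from h import *
tongue(); p,Rt=tgt(-65,51,0.2); delta(p,Rt)
E
```

```text
t: 9.48
ee_pos: [604.6, 158.4, 75.8]
orientation: [0.175, 1.363, -0.211]
ft_force: [-0.3, 0.2, -1.5]
width: 11.9
t: 9.72
ee_pos: [605.2, 158.6, 77.2]
orientation: [0.176, 1.361, -0.21]
ft_force: [-0.1, -0.1, -0.2]
width: 12.0
t 9.72 tongue rails x -65.26 y 0.55 z 57.27 tilt 0.2016 roll 0.0029 yaw -0.0000 F rails -0.1 -0.1 -0.2 M [-0.03  0.2   0.02] w 12.0
t 9.72 pos [605.2 158.6  77.2] F [-0.1 -0.1 -0.2] w 12.0
shift cm (tool) [ 0.629 -0.055 -0.099] len 0.6 turn deg [-0.    0.09 -0.17]
```

```bash
python3 -m crank '[[[0.2,-0.05,-0.04],[0,0,0],0.8],[[0.2,0,-0.04],[0,0,0],0.8],[[0.1,0,-0.02],[0,0,0],0.8],[[0,0,0],[0,0,0],0.8]]'
python3 - <<'E'
from h import *
tongue()
E
python3 -m crank '[[[0.05,0,-0.01],[0,0,0],0.8],[[0.05,0,-0.01],[0,0,0],0.8],[[0,0,0],[0,0,0],0.8]]'
python3 - <<'E'
from h import *
tongue()
E
```

```text
t: 10.22
ee_pos: [604.6, 158.0, 71.4]
orientation: [0.175, 1.362, -0.211]
ft_force: [0.0, 0.8, -0.7]
width: 11.5
t 10.22 tongue rails x -65.71 y -0.24 z 51.53 tilt 0.2005 roll 0.0023 yaw 0.0000 F rails -0.2 0.7 -0.7 M [-0.    0.14 -0.02] w 11.5
t: 10.6
ee_pos: [604.7, 158.0, 70.5]
orientation: [0.175, 1.362, -0.21]
ft_force: [0.1, -0.3, -0.6]
width: 11.8
t 10.60 tongue rails x -65.64 y -0.22 z 50.60 tilt 0.2006 roll 0.0024 yaw 0.0001 F rails 0.2 -0.2 -0.6 M [-0.06  0.21 -0.01] w 11.8
```

```bash
python3 -m crank '[[[0.05,0,-0.01],[0,0,0],0.8],[[0,0,0],[0,0,0],0.8]]'
python3 -m crank '[[[0.03,0,-0.006],[0,0,0],0.8],[[0,0,0],[0,0,0],0.8]]'
python3 - <<'E'
from h import *
tongue()
E
```

```text
t: 10.85
ee_pos: [604.7, 158.0, 70.0]
orientation: [0.175, 1.362, -0.21]
ft_force: [-1.1, 0.1, 0.2]
width: 11.7
t: 11.1
ee_pos: [604.7, 158.0, 69.8]
orientation: [0.175, 1.362, -0.21]
ft_force: [0.5, 0.3, -0.1]
width: 11.9
t 11.10 tongue rails x -65.61 y -0.16 z 49.86 tilt 0.2007 roll 0.0025 yaw -0.0000 F rails 0.4 0.4 -0.1 M [-0.01  0.25  0.02] w 11.9
```

```bash
python3 -m crank '[[[0.05,0,-0.01],[0,0,0],0.8],[[0,0,0],[0,0,0],0.8]]'
python3 -m crank '[[[0,0,0],[0,0,0],0.8]]'
python3 - <<'E'
from h import *
tongue()
E
```

```text
t: 11.35
ee_pos: [604.8, 158.1, 69.5]
orientation: [0.175, 1.362, -0.21]
ft_force: [-1.6, -1.4, 3.9]
width: 11.9
t: 11.48
ee_pos: [604.9, 158.1, 69.5]
orientation: [0.175, 1.362, -0.21]
ft_force: [-0.5, 0.1, 3.7]
width: 11.8
t 11.47 tongue rails x -65.49 y -0.10 z 49.57 tilt 0.2010 roll 0.0026 yaw 0.0000 F rails -0.5 -0.0 3.7 M [-0.1   0.49 -0.06] w 11.8
```

```bash
python3 -m crank '[[[-0.078,0,0.016],[0,0,0],0.8],[[-0.06,0,-0.3],[0,0,0],0.8],[[-0.06,0,-0.3],[0,0,0],0.8],[[-0.06,0,-0.3],[0,0,0],0.8],[[0,0,0],[0,0,0],0.8]]'
python3 - <<'E'
from h import *
tongue()
E
python3 -m crank '[[[-0.03,0,-0.15],[0,0,0],0.8],[[-0.03,0,-0.15],[0,0,0],0.8],[[0,0,0],[0,0,0],0.8]]'
python3 - <<'E'
from h import *
tongue()
E
```

```text
t: 12.1
ee_pos: [595.3, 160.4, 69.8]
orientation: [0.175, 1.363, -0.21]
ft_force: [-0.8, -0.1, -0.2]
width: 11.9
t 12.10 tongue rails x -75.31 y -0.27 z 49.95 tilt 0.2002 roll 0.0021 yaw 0.0003 F rails -0.8 -0.3 -0.2 M [-0.02  0.17 -0.01] w 11.9
t: 12.48
ee_pos: [592.7, 161.1, 69.9]
orientation: [0.175, 1.362, -0.21]
ft_force: [-0.3, -0.6, 0.4]
width: 11.9
t 12.47 tongue rails x -78.02 y -0.24 z 49.98 tilt 0.2005 roll 0.0023 yaw 0.0001 F rails -0.1 -0.6 0.4 M [-0.08  0.22  0.  ] w 11.9
```

```bash
for i in 1; do python3 -m crank '[[[-0.025,0,-0.1],[0,0,0],0.8],[[-0.02,0,-0.1],[0,0,0],0.8],[[0,0,0],[0,0,0],0.8]]'; done
python3 - <<'E'
from h import *
tongue()
E
python3 -m crank '[[[-0.02,0,-0.1],[0,0,0],0.8],[[-0.02,0,-0.1],[0,0,0],0.8],[[0,0,0],[0,0,0],0.8]]'
python3 - <<'E'
from h import *
tongue()
E
```

```text
t: 12.85
ee_pos: [590.8, 161.6, 70.0]
orientation: [0.175, 1.362, -0.21]
ft_force: [-1.0, 0.4, -0.2]
width: 11.4
t 12.85 tongue rails x -80.00 y -0.21 z 50.10 tilt 0.2006 roll 0.0024 yaw 0.0001 F rails -1.1 0.1 -0.2 M [-0.    0.19  0.02] w 11.4
t: 13.22
ee_pos: [588.8, 162.1, 70.0]
orientation: [0.175, 1.362, -0.21]
ft_force: [-0.1, 0.6, 0.0]
width: 11.7
t 13.22 tongue rails x -82.05 y -0.22 z 50.07 tilt 0.2006 roll 0.0024 yaw 0.0001 F rails -0.2 0.5 0.0 M [-0.05  0.15 -0.02] w 11.7
```

```bash
python3 -m crank '[[[-0.02,0,-0.1],[0,0,0],0.8],[[-0.01,0,-0.05],[0,0,0],0.8],[[0,0,0],[0,0,0],0.8]]'
python3 - <<'E'
from h import *
tongue()
E
python3 -m crank '[[[-0.02,0,-0.1],[0,0,0],0.8],[[0,0,0],[0,0,0],0.8]]'
python3 - <<'E'
from h import *
tongue()
E
```

```text
t: 13.6
ee_pos: [587.4, 162.5, 70.0]
orientation: [0.175, 1.362, -0.21]
ft_force: [-0.5, 0.3, -0.7]
width: 11.8
t 13.60 tongue rails x -83.52 y -0.20 z 50.07 tilt 0.2007 roll 0.0024 yaw 0.0001 F rails -0.5 0.2 -0.7 M [-0.07  0.22  0.02] w 11.8
t: 13.85
ee_pos: [586.3, 162.8, 70.0]
orientation: [0.175, 1.362, -0.21]
ft_force: [-0.2, 0.3, -0.7]
width: 11.5
t 13.85 tongue rails x -84.62 y -0.20 z 50.06 tilt 0.2006 roll 0.0024 yaw 0.0001 F rails -0.2 0.2 -0.7 M [-0.04  0.2  -0.  ] w 11.5
```

```bash
python3 -m crank '[[[-0.01,0,-0.05],[0,0,0],0.8],[[-0.01,0,-0.05],[0,0,0],0.8],[[0,0,0],[0,0,0],0.8]]'
python3 - <<'E'
from h import *
tongue()
E
python3 -m crank '[[[-0.01,0,-0.05],[0,0,0],0.8],[[0,0,0],[0,0,0],0.8]]'
python3 - <<'E'
from h import *
tongue()
E
```

```text
t: 14.22
ee_pos: [585.9, 162.9, 70.2]
orientation: [0.175, 1.361, -0.21]
ft_force: [1.7, -1.6, -1.1]
width: 11.8
t 14.22 tongue rails x -85.06 y -0.12 z 50.19 tilt 0.2015 roll 0.0027 yaw 0.0001 F rails 2.0 -1.1 -1.1 M [-0.32 -0.27  0.  ] w 11.8
t: 14.48
ee_pos: [585.9, 163.1, 70.3]
orientation: [0.175, 1.36, -0.21]
ft_force: [3.9, -1.9, -1.7]
width: 11.8
t 14.47 tongue rails x -85.12 y -0.01 z 50.31 tilt 0.2023 roll 0.0030 yaw 0.0002 F rails 4.2 -0.8 -1.7 M [-0.56 -0.73  0.03] w 11.8
```

```bash
python3 -m crank '[[[0.01,0,0.06],[0,0,0],0.8],[[-0.137,0,0.028],[0,0,0],0.8],[[-0.137,0,0.028],[0,0,0],0.8],[[0,0,0],[0,0,0],0.8]]'
python3 - <<'E'
from h import *
tongue()
E
python3 -m crank '[[[-0.05,0,0.01],[0,0,0],0.8],[[0,0,0],[0,0,0],0.8]]'
python3 - <<'E'
from h import *
tongue()
E
```

```text
t: 14.98
ee_pos: [585.8, 163.1, 73.0]
orientation: [0.175, 1.361, -0.21]
ft_force: [4.9, -1.5, -4.2]
width: 11.7
t 14.97 tongue rails x -85.18 y -0.04 z 53.01 tilt 0.2012 roll 0.0028 yaw 0.0000 F rails 5.2 -0.2 -4.2 M [-0.33 -0.81 -0.02] w 11.7
t: 15.22
ee_pos: [585.7, 163.1, 73.2]
orientation: [0.175, 1.362, -0.21]
ft_force: [5.1, -1.0, -6.6]
width: 11.9
t 15.22 tongue rails x -85.28 y -0.06 z 53.25 tilt 0.2010 roll 0.0027 yaw 0.0001 F rails 5.2 0.3 -6.6 M [-0.32 -1.02 -0.06] w 11.9
```

Roof felt at +2.8 mm and wall at x=-85 (housing about 16 mm forward), so the tongue is home in the slot. I lower it back and swing.

```bash
python3 -m crank '[[[0.137,0,-0.028],[0,0,0],0.8],[[0.16,0,-0.03],[0,0,0],0.8],[[0.03,0,-0.006],[0,0,0],0.8],[[0,0,0],[0,0,0],0.8]]'
python3 - <<'E'
from h import *
tongue()
E
python3 -m crank '[[[0.112,0,0.012],[0,1,0],0.8],[[0.112,0,0.012],[0,1,0],0.8],[[0,0,0],[0,0,0],0.8]]'
python3 - <<'E'
from h import *
tongue()
E
```

```text
t: 15.72
ee_pos: [586.0, 163.1, 70.3]
orientation: [0.176, 1.361, -0.21]
ft_force: [4.2, -1.6, 1.9]
width: 11.7
t 15.72 tongue rails x -85.04 y 0.10 z 50.36 tilt 0.2014 roll 0.0030 yaw -0.0000 F rails 4.5 -0.5 1.9 M [-0.18 -0.63  0.01] w 11.7
t: 16.1
ee_pos: [586.5, 162.8, 67.8]
orientation: [0.18, 1.397, -0.208]
ft_force: [4.8, -1.1, 2.6]
width: 12.0
t 16.10 tongue rails x -85.13 y -0.10 z 50.05 tilt 0.1657 roll 0.0027 yaw -0.0004 F rails 4.9 0.1 2.6 M [-0.08 -0.61  0.04] w 12.0
```

```bash
python3 -m crank '[[[0.112,0,0.012],[0,1,0],0.8],[[0.112,0,0.012],[0,1,0],0.8],[[0,0,0],[0,0,0],0.8]]'
python3 - <<'E'
from h import *
tongue()
E
python3 -m crank '[[[0.112,0,0.012],[0,1,0],0.8],[[0,0,0],[0,0,0],0.8]]'
python3 - <<'E'
from h import *
tongue()
E
```

```text
t: 16.48
ee_pos: [586.9, 162.6, 65.5]
orientation: [0.184, 1.431, -0.206]
ft_force: [5.0, -0.9, 2.2]
width: 11.5
t 16.48 tongue rails x -85.27 y -0.19 z 49.94 tilt 0.1309 roll 0.0025 yaw -0.0001 F rails 5.1 0.4 2.2 M [-0.17 -0.66 -0.01] w 11.5
t: 16.73
ee_pos: [587.1, 162.6, 64.5]
orientation: [0.186, 1.448, -0.205]
ft_force: [5.0, -0.9, 1.9]
width: 11.5
t 16.73 tongue rails x -85.29 y -0.18 z 49.98 tilt 0.1137 roll 0.0025 yaw 0.0001 F rails 5.0 0.3 1.9 M [-0.13 -0.7  -0.08] w 11.5
```

```bash
python3 -m crank '[[[0.112,0,0.012],[0,1,0],0.8],[[0,0,0],[0,0,0],0.8]]'
python3 - <<'E'
from h import *
tongue()
E
python3 -m crank '[[[0.056,0,0.006],[0,0.5,0],0.8],[[0,0,0],[0,0,0],0.8]]'
python3 - <<'E'
from h import *
tongue()
E
```

```text
t: 16.98
ee_pos: [587.4, 162.5, 63.4]
orientation: [0.189, 1.466, -0.204]
ft_force: [5.0, -0.7, 1.9]
width: 11.8
t 16.98 tongue rails x -85.31 y -0.17 z 50.00 tilt 0.0964 roll 0.0025 yaw 0.0001 F rails 5.0 0.5 1.9 M [-0.17 -0.67 -0.03] w 11.8
t: 17.23
ee_pos: [587.4, 162.5, 63.0]
orientation: [0.19, 1.474, -0.203]
ft_force: [4.7, -0.5, 1.9]
width: 11.7
t 17.23 tongue rails x -85.40 y -0.18 z 50.08 tilt 0.0877 roll 0.0024 yaw 0.0003 F rails 4.6 0.7 1.9 M [-0.24 -0.77 -0.04] w 11.7
```

```bash
python3 -m crank '[[[0.056,0,0.006],[0,0.5,0],0.8],[[0,0,0],[0,0,0],0.8]]'
python3 - <<'E'
from h import *
tongue()
E
python3 -m crank '[[[0.056,0,0.006],[0,0.5,0],0.8],[[0,0,0],[0,0,0],0.8]]'
python3 - <<'E'
from h import *
tongue()
d=get_image("scene");s=d["pixels"][:,:,::-1]
cv2.imwrite("pics/g4.png",cv2.resize(s[150:310,310:470],(600,600),interpolation=cv2.INTER_CUBIC))
E
```

```text
t: 17.48
ee_pos: [587.5, 162.5, 62.5]
orientation: [0.191, 1.483, -0.202]
ft_force: [3.6, -0.0, 2.6]
width: 11.7
t 17.48 tongue rails x -85.42 y -0.16 z 50.18 tilt 0.0785 roll 0.0025 yaw 0.0003 F rails 3.5 0.9 2.6 M [-0.18 -0.67 -0.01] w 11.7
t: 17.73
ee_pos: [587.6, 162.5, 61.9]
orientation: [0.192, 1.492, -0.202]
ft_force: [2.8, -0.3, 4.6]
width: 11.5
t 17.73 tongue rails x -85.43 y -0.16 z 50.15 tilt 0.0695 roll 0.0025 yaw 0.0002 F rails 2.8 0.4 4.6 M [-0.1  -0.6  -0.03] w 11.5
```

View pics/g4.png

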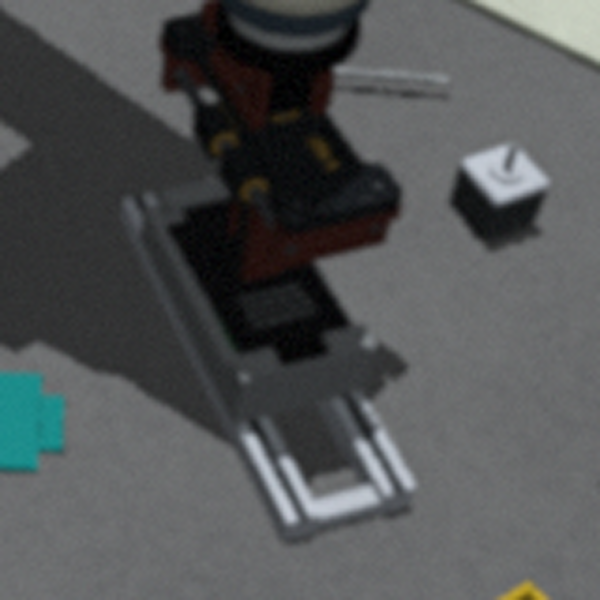

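Cover's rear is on the catch slope between the posts (crop, rear edge ~(300,345)). Now I release, rise, and press the patch with closed fingers.

```bash
python3 -m crank '[[[0,0,0],[0,0,0],1.6],[[0,0,0],[0,0,0],2.2],[[0,0,0],[0,0,0],3],[[0,0,0],[0,0,0],3]]'
python3 - <<'E'
from h import *
tongue()
E
python3 -m crank '[[[-0.5,0,0],[0,0,0],3],[[-1,0,0],[0,0,0],3],[[-1.5,0,0],[0,0,0],3],[[-1,0,0],[0,0,0],3],[[-0.4,0,0],[0,0,0],3]]'
python3 -m crank '[[[0,0,0],[0,2,0],2],[[0,0,0],[0,2,0],1],[[0,0,0],[0,0,0],0],[[0,0,0],[0,0,0],0],[[0,0,0],[0,0,0],0]]'
python3 - <<'E'
from h import *
tongue()
# press point: cover x=28, seated: rails x = -85.3+69+28
Rt,_=Rdown(yr,0); p=rail([-85.3+97],0,75)[0]; delta(p,Rt)
d=get_image("scene");s=d["pixels"][:,:,::-1]
cv2.imwrite("pics/g5.png",cv2.resize(s[150:310,310:470],(600,600),interpolation=cv2.INTER_CUBIC))
E
```

```text
t: 18.27
ee_pos: [587.2, 162.4, 61.5]
orientation: [0.192, 1.493, -0.202]
ft_force: [-0.0, 0.2, -0.6]
width: 29.9
t 18.27 tongue rails x -85.75 y -0.37 z 49.84 tilt 0.0691 roll 0.0020 yaw 0.0004 F rails -0.0 0.2 -0.6 M [-0.07  0.14  0.  ] w 29.9
t: 18.9
ee_pos: [585.1, 163.3, 107.1]
orientation: [0.192, 1.49, -0.201]
ft_force: [-1.4, 0.0, -0.5]
width: 30.0
t: 19.52
ee_pos: [584.3, 163.1, 105.6]
orientation: [0.2, 1.561, -0.197]
ft_force: [0.3, 0.1, 0.0]
width: 0.4
t 19.52 tongue rails x -89.46 y -0.41 z 98.30 tilt -0.0000 roll 0.0022 yaw 0.0007 F rails 0.2 0.2 0.0 M [-0.03  0.09  0.06] w 0.4
t 19.52 pos [584.3 163.1 105.6] F [0.3 0.1 0. ] w 0.4
shift cm (tool) [3.059 0.028 3.716] len 4.8 turn deg [ 0.04 -0.   -0.12]
```

View pics/g5.png

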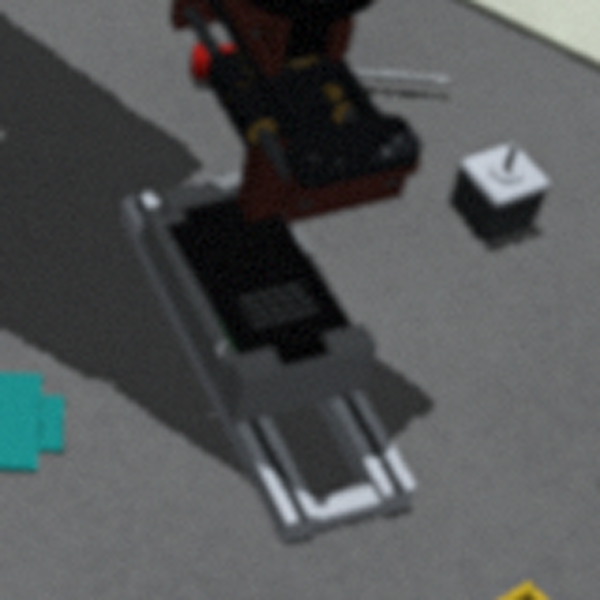

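```bash
python3 -m crank '[[[0,0.03,1],[0,0,0],0],[[0,0,1.6],[0,0,0],0],[[0,0,0.9],[0,0,0],0],[[0,0,0.2],[0,0,0],0],[[1,0,0],[0,0,0],0]]'
python3 -m crank '[[[1.4,0,0],[0,0,0],0],[[0.8,0,0],[0,0,0],0],[[0.4,0,0],[0,0,0],0],[[0,0,0],[0,0,0],0],[[0,0,0],[0,0,0],0]]'
python3 - <<'E'
from h import *
Rt,_=Rdown(yr,0); p=rail([-85.3+97],0,62)[0]; delta(p,Rt)
E
```

```text
t: 20.2
ee_pos: [621.0, 154.2, 95.8]
orientation: [0.201, 1.56, -0.197]
ft_force: [-0.3, -0.8, -0.4]
width: 0.5
t: 20.82
ee_pos: [620.8, 154.3, 70.0]
orientation: [0.201, 1.561, -0.197]
ft_force: [-0.2, -0.1, -0.1]
width: 0.4
t 20.82 pos [620.8 154.3  70. ] F [-0.2 -0.1 -0.1] w 0.4
shift cm (tool) [ 0.799 -0.028 -0.042] len 0.8 turn deg [ 0.03  0.03 -0.15]
```

```bash
python3 -m crank '[[[0.3,-0.03,0],[0,0,0],0],[[0.2,0,0],[0,0,0],0],[[0.1,0,0],[0,0,0],0],[[0,0,0],[0,0,0],0]]'
for i in 1; do python3 -m crank '[[[0.1,0,0],[0,0,0],0],[[0,0,0],[0,0,0],0]]'; done
python3 -m crank '[[[0.1,0,0],[0,0,0],0],[[0,0,0],[0,0,0],0]]'
```

```text
t: 21.32
ee_pos: [620.4, 154.0, 63.6]
orientation: [0.2, 1.562, -0.197]
ft_force: [0.1, 0.0, -0.1]
width: 0.4
t: 21.58
ee_pos: [620.4, 153.9, 62.6]
orientation: [0.201, 1.561, -0.197]
ft_force: [-0.1, 0.3, -0.1]
width: 0.3
t: 21.82
ee_pos: [620.6, 154.0, 61.9]
orientation: [0.201, 1.561, -0.197]
ft_force: [0.4, 0.1, 2.0]
width: 0.6
```

Contact. I press on in small steps.

```bash
python3 -m crank '[[[0.05,0,0],[0,0,0],0],[[0.05,0,0],[0,0,0],0],[[0,0,0],[0,0,0],0]]'
python3 -m crank '[[[0.05,0,0],[0,0,0],0],[[0.05,0,0],[0,0,0],0],[[0,0,0],[0,0,0],0]]'
```

```text
t: 22.2
ee_pos: [620.7, 154.0, 61.0]
orientation: [0.201, 1.561, -0.197]
ft_force: [-1.3, 0.3, 5.5]
width: 0.7
t: 22.58
ee_pos: [620.8, 154.0, 60.0]
orientation: [0.201, 1.561, -0.197]
ft_force: [-1.4, -0.1, 4.1]
width: 0.6
```

```bash
python3 -m crank '[[[0.05,0,0],[0,0,0],0],[[0.05,0,0],[0,0,0],0],[[0,0,0],[0,0,0],0]]'
```

```text
t: 22.95
ee_pos: [620.4, 153.9, 58.4]
orientation: [0.201, 1.561, -0.197]
ft_force: [-0.2, -1.0, 1.5]
width: 0.6
```

```bash
python3 -m crank '[[[0.05,0,0],[0,0,0],0],[[0.05,0,0],[0,0,0],0],[[0,0,0],[0,0,0],0]]'
python3 -m crank '[[[0.05,0,0],[0,0,0],0],[[0.05,0,0],[0,0,0],0],[[0,0,0],[0,0,0],0]]'
```

```text
t: 23.32
ee_pos: [620.5, 153.9, 57.6]
orientation: [0.2, 1.561, -0.197]
ft_force: [0.6, -0.6, 0.9]
width: 0.5
t: 23.7
ee_pos: [620.5, 154.0, 56.7]
orientation: [0.201, 1.561, -0.197]
ft_force: [0.9, -1.2, 1.3]
width: 0.8
```

```bash
python3 -m crank '[[[0.05,0,0],[0,0,0],0],[[0.05,0,0],[0,0,0],0],[[0,0,0],[0,0,0],0]]'
```

```text
t: 24.08
ee_pos: [620.1, 154.0, 55.4]
orientation: [0.2, 1.562, -0.197]
ft_force: [0.0, -0.3, 1.0]
width: 0.7
```

```bash
python3 -m crank '[[[0.05,0,0],[0,0,0],0],[[0.05,0,0],[0,0,0],0],[[0,0,0],[0,0,0],0]]'
python3 -m crank '[[[0.04,0,0],[0,0,0],0],[[0,0,0],[0,0,0],0]]'
```

```text
t: 24.45
ee_pos: [620.4, 153.9, 54.6]
orientation: [0.201, 1.562, -0.197]
ft_force: [-1.1, 0.0, 0.5]
width: 0.9
t: 24.7
ee_pos: [620.4, 154.0, 54.4]
orientation: [0.201, 1.561, -0.197]
ft_force: [-0.4, -0.8, 2.5]
width: 0.6
```

```bash
python3 -m crank '[[[0.04,0,0],[0,0,0],0],[[0,0,0],[0,0,0],0]]'
```

```text
t: 24.95
ee_pos: [620.5, 154.0, 54.4]
orientation: [0.201, 1.561, -0.197]
ft_force: [-1.8, -0.4, 5.3]
width: 0.4
```

Bottomed at 54.4 mm with stiffening. I press to about 10 N, then retreat and look.

```bash
python3 -m crank '[[[0.04,0,0],[0,0,0],0],[[0.02,0,0],[0,0,0],0],[[0,0,0],[0,0,0],0]]'
python3 -m crank '[[[-0.15,0,0],[0,0,0],0],[[-1,0,0],[0,0,0],0],[[-2.5,0,0],[0,0,0],0],[[-4,0,0],[0,0,0],0],[[-5,0,0],[0,0,0],0]]'
python3 -m crank '[[[-5,0,0],[0,0,0],0],[[0,-4,0],[0,0,0],0],[[0,-6,0],[0,0,0],0],[[0,-6,0],[0,0,0],0],[[0,-6,0],[0,0,0],0]]'
python3 -m crank '[[[0,-6,0],[0,0,0],0],[[0,-6,0],[0,0,0],0],[[0,-4,0],[0,0,0],0],[[0,0,0],[0,0,0],0]]'
python3 - <<'E'
from h import *
o=get_obs();print(o['ee_pos'],o['ft_force'])
for nm in("scene","top"):
    d=get_image(nm);cv2.imwrite(f"pics/e_{nm}.png",d["pixels"][:,:,::-1])
    s=d["pixels"][:,:,::-1]
    c=s[190:290,340:440] if nm=="scene" else s[140:290,190:340]
    cv2.imwrite(f"pics/ec_{nm}.png",cv2.resize(c,(600,600),interpolation=cv2.INTER_CUBIC))
E
```

```text
t: 25.32
ee_pos: [620.4, 154.0, 54.3]
orientation: [0.201, 1.561, -0.197]
ft_force: [-4.3, -1.5, 9.9]
width: 0.7
t: 25.95
ee_pos: [619.7, 153.5, 180.5]
orientation: [0.2, 1.563, -0.197]
ft_force: [0.3, -0.6, 0.3]
width: 0.9
t: 26.58
ee_pos: [564.8, -61.0, 229.9]
orientation: [0.2, 1.56, -0.196]
ft_force: [1.1, -0.7, 0.4]
width: 0.7
t: 27.08
ee_pos: [524.5, -216.8, 229.3]
orientation: [0.203, 1.561, -0.2]
ft_force: [1.0, 0.5, -0.3]
width: 0.4
[ 524.5352032  -216.75446818  229.29796726] [ 0.96081704  0.46928792 -0.26218664]
```

View pics/ec_scene.png

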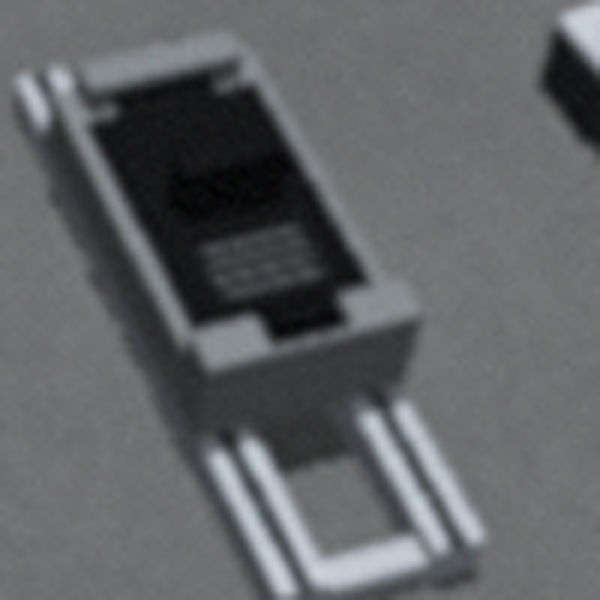

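View pics/ec_top.png

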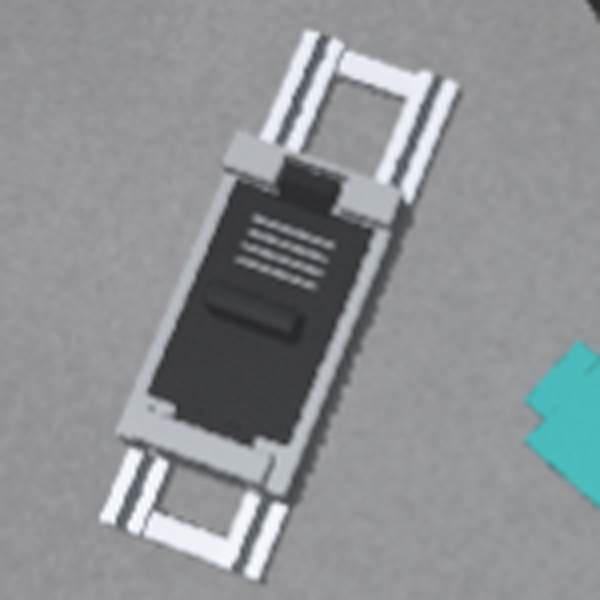

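View pics/e_scene.png

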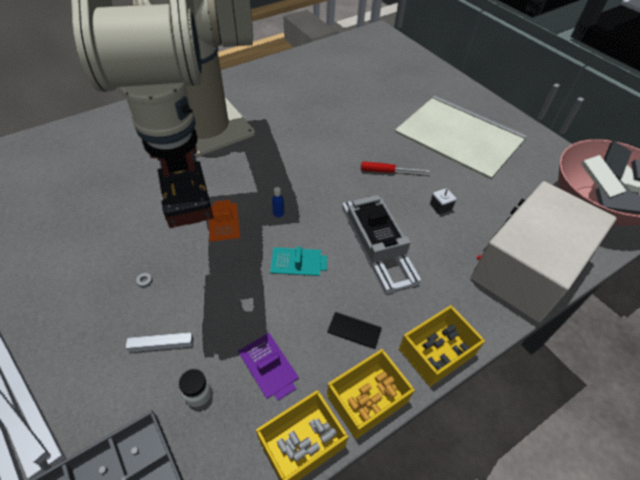

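```bash
python3 - <<'E'
from h import *
im0={n:cv2.imread(f"pics/{n}0.png") for n in("top","scene")}
out=[]
for nm,z in (("top",57),("scene",57)):
    d=get_image(nm); xs=np.arange(15,65,0.25); ys=np.arange(-40,40,0.25)
    X,Y=np.meshgrid(xs,ys); uv=proj(d,rail(X.ravel(),Y.ravel(),z)).astype(np.float32).reshape(len(ys),len(xs),2)
    for src in (im0[nm],d["pixels"][:,:,::-1].copy()):
        a=cv2.remap(src,uv[...,0],uv[...,1],cv2.INTER_CUBIC).astype(float)
        out.append(np.clip((a-5)*(255/ (100 if nm=="top" else 40)),0,255).astype(np.uint8))
v=np.hstack(out);print(v.shape);cv2.imwrite("pics/catch.png",cv2.resize(v,(800,320)))
E
```

```text
(320, 800, 3)
```

View pics/catch.png

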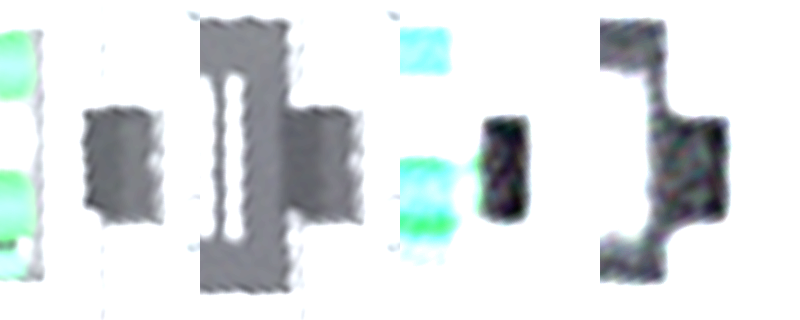

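The rectified top view shows the catch's rear edge at the same column before and after (162 and 362-200). The catch is fully out again, over the cover's edge. Handing in.

```bash
python3 -c "
from workcell import *
print(get_obs()['t']); print(close_job())"
```

```text
27.275
the job is handed in; nothing more can be done
None
```

The black cover is on the housing, lying flat with the catch snapped over its rear edge. I handed the job in at about 27 s with the arm clear of everything.

- **Hooking the tongue:** I pinched the rib, tilted the cover 0.2 rad and felt for the sill. I then slid the tongue in until it met the slot's back wall at x = -85 on the rails, which puts the housing about 16 mm forward. Lifting it about 2.8 mm met the slot's roof, so the tongue was in at full depth.
- **Swing and press:** I swung the rear down onto the catch, let go, and pressed the patch with closed fingers. Passing the catch took about 5.5 N. The cover bottomed with its top at 54.4 mm, against 54 mm nominal, and I pressed to 10 N at most.
- **Forces:** the highest reading at the end of any move was about 11 N. I only read the force there, so short peaks in between were not seen.
- **Last checks:** in both views the cover sits flat between the bar and the posts. In the top view the catch's rear edge is where it was at the start, so it has sprung fully out. The other things look unmoved in the scene picture; I did not measure them.
- **Disagreement:** by eye the housing's offset came out between -15 and -20 mm depending on which edge I used, so I went by the felt wall.

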